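# Close up the dosing cups and fit the seventh into the round tin

## Robot

A 6-joint arm with a two-finger parallel gripper is mounted at the origin on the work surface. World frame = base frame: x ahead of the robot, y to its left, z up, the work surface at z = 0. Lengths are in mm, angles in rad, forces in N, time in s.
With the tool pointing down it reaches from about 350 to 775 mm from the base axis. Payload 7.3 kg.
Tool frame: the origin (TCP) lies at the very end of the fingers, on their centre line; the grasp point (between the pads) lies 19 mm behind it; z points along the fingers, y is the line along which they close (so a half turn about z gives the same grasp; the last joint's range is limited). The gripper opens to 92 mm and grips with 3 to 60 N. Pads are 19 mm wide; open, the fingers measure 130 mm over their backs; the gripper's body (75 mm by 190 mm) begins 47 mm behind the grasp point.
Start: joints at [1.096, 0.342, 1.524, -0, 1.275, -0.146], TCP at [169.512, 496.901, 226.741] pointing down, gripper open.
Joint ranges: [-2.53, 2.53], [-0.77, 2.02], [0.04, 2.7], [-1, 4.14], [0.28, 2.66], [-3.11, 3.11]. Speed limits (rad/s): [2.57, 2.57, 3.14, 3.14, 3.14, 3.14].

## Interface

Orientations are given as [roll, pitch, yaw] about the fixed x, y, z axes, in that order (R = Rz(yaw) Ry(pitch) Rx(roll)).
In Python, from plant import * gives the robot as it stands.
- The arm moves only by the tool arm_command, never from a script. Its arguments are lists of equal length, an entry for each row: "gripper": the finger opening in mm, from 0 to 91.8; "dp": the shift along the tool's x, y, z in units of 25 mm (1.0 is 25 mm), a list of three; "twist": the turn about the tool's z in units of 5 degrees (1.0 is 5 degrees). A call has exactly 5 rows; each row shifts and turns the commanded pose from where the row before left it, along the tool's axes as they then stand; what a row does not reach is not made up. A row lasts 1/8 s, in which the tool goes at most 62.5 mm and 10.7 degrees, less where a joint would pass 70% of its speed; a pose out of reach is approached as far as the arm can. A call is refused whole if a number of a shift passes 1 or a number of a turn 1, either way. A call with a gripper value outside its range is refused whole. The fingers move at their own pace and stop on an object; the grip force is fixed at half the most. Time passes only in rows, so rows that do not move let the fingers close, or fill a call up. It gives the time, the measured TCP pose, the force, the opening and the grip force at its end, in the units of the state.
- get_obs(): the state, without advancing time (a new reading comes with each control period).
- capture(name): name is "side" or "top"; returns the picture (420x560x3 uint8, red, green, blue); there is no depth.
- get_calibration(name): a dict with "mtx" (3x3 intrinsics, pixels), "dist_coeffs" ([k1, k2, p1, p2, k3] as OpenCV has them; the pictures are not rectified), "position" and "attitude" of the camera in the world. Camera axes: x right, y down, z forward; pixel columns grow to the right and rows downward; lengths in mm; the calibration is good to about 2 mm. A picture is of the moment at which its call begins. get_calibration takes no time and is no camera call.
- close_job(): hands the job in; it is judged then, once.
The state is a dict: "time": time; "joint_positions": joint angles; "dq": joint speeds; "tau": joint torques, N m; "tool_pos": TCP position; "tcp_rot": TCP orientation; "contact_force": force on the tool from outside, world axes, zero at the start; "moment": the same for the moment, N m; "grip_width": finger opening in mm; "finger_force": force on a finger pad.
Only numpy, scipy, OpenCV 4.12 (cv2) and the standard library are available. Lean on these libraries where they do the work, as an engineer would, in place of code of your own. Each camera call takes 0.05 s, during which the arm holds its last target. There are 200 camera calls.

## Task

The round tin holds seven blue dosing cups, one in the middle and six snugly around it, but the six in it have been left spread out so that the seventh does not fit. Slide the cups along inside the tin, without lifting or tipping them, until there is a full gap, then gently set the spare blue cup from the mat down into it so that all seven stand flat and upright on the floor of the tin. Leave the white cup on the mat where it is, and do not disturb the other things on the worktop.

Things in the scene. Friction and masses are not known exactly. Their poses are not given: they have to be found in the camera images.
- tin: round shallow metal tin, open on top, fixed to the worktop: inner radius 103 mm, rim bead radius 108.5 mm, inner floor 4 mm and rim 26 mm above its origin. Room for just seven cups, one in the middle and six along the wall (4 mm radial play). Four wall cups stand about 60 degrees apart, the fifth astray between two gaps too small for a cup. Origin: centre of its underside, on the worktop; z up
- cup1: blue stepped plastic dosing cup standing mouth down, one of six alike in the tin: round lower body 66 mm diameter and 30 mm high, above it a coaxial round neck 34 mm diameter from 30 to 62 mm; about 90 g, slides easily on the tin (friction 0.3); push it low on the neck. Origin: centre of its underside, z up along its axis. Which one stands in the middle and which is astray changes.
- cup2: blue stepped plastic dosing cup standing mouth down, one of six alike in the tin: round lower body 66 mm diameter and 30 mm high, above it a coaxial round neck 34 mm diameter from 30 to 62 mm; about 90 g, slides easily on the tin (friction 0.3); push it low on the neck. Origin: centre of its underside, z up along its axis. Which one stands in the middle and which is astray changes.
- cup3: blue stepped plastic dosing cup standing mouth down, one of six alike in the tin: round lower body 66 mm diameter and 30 mm high, above it a coaxial round neck 34 mm diameter from 30 to 62 mm; about 90 g, slides easily on the tin (friction 0.3); push it low on the neck. Origin: centre of its underside, z up along its axis. Which one stands in the middle and which is astray changes.
- cup4: blue stepped plastic dosing cup standing mouth down, one of six alike in the tin: round lower body 66 mm diameter and 30 mm high, above it a coaxial round neck 34 mm diameter from 30 to 62 mm; about 90 g, slides easily on the tin (friction 0.3); push it low on the neck. Origin: centre of its underside, z up along its axis. Which one stands in the middle and which is astray changes.
- cup5: blue stepped plastic dosing cup standing mouth down, one of six alike in the tin: round lower body 66 mm diameter and 30 mm high, above it a coaxial round neck 34 mm diameter from 30 to 62 mm; about 90 g, slides easily on the tin (friction 0.3); push it low on the neck. Origin: centre of its underside, z up along its axis. Which one stands in the middle and which is astray changes.
- cup6: blue stepped plastic dosing cup standing mouth down, one of six alike in the tin: round lower body 66 mm diameter and 30 mm high, above it a coaxial round neck 34 mm diameter from 30 to 62 mm; about 90 g, slides easily on the tin (friction 0.3); push it low on the neck. Origin: centre of its underside, z up along its axis. Which one stands in the middle and which is astray changes.
- spare_cup: the seventh blue dosing cup, same shape and size (lower body 66 mm diameter, 30 mm high; neck 34 mm diameter from 30 to 62 mm; about 90 g), standing on the rubber mat (6 mm thick) outside the tin. Origin: centre of its underside, z up
- white_cup: white cup of the same shape and size as the blue ones, standing on the same mat; it belongs to another product. Origin: centre of its underside, z up
- mat: dark ribbed rubber mat, 180 x 240 x 6 mm, fixed flat on the worktop; the spare and the white cup stand on it. Origin: centre of its underside; x along the 180 mm side
- jug: light blue detergent jug, 90 x 150 mm, 250 mm high, off to the left side; a bystander. Origin: its underside
- softener: yellow softener bottle, 72 mm diameter, 200 mm high, off to the right side; a bystander. Origin: its underside
- brush: grey scrubbing brush with a wooden handle, about 200 mm long, lying beyond the tin and mat; a bystander. Origin: its underside
- soap: bar of soap, 90 x 60 x 28 mm, lying beyond the tin and mat; a bystander. Origin: its underside
- stain_can: white can, 66 mm diameter, 120 mm high, standing beyond the tin and mat; a bystander. Origin: its underside
Not all that is in view belongs to the job. What is shaped like the white_cup but turquoise is not meant. Leave any brown look-alike of the spare_cup alone.

How it is judged:
By the outcome, as a careful person would: the job done as asked, in the order asked, and still so for the second after the job is handed in, with the robot touching nothing.
It also fails if it takes over 48 s, if anything falls off the work surface, if the arm or the gripper's body presses on something with over 40 N, if the wrist force passes 120 N, or if a joint passes its speed limit or range.

## Working session

There is one attempt and no reset: what is moved stays moved. The work goes in short steps, Python scripts to look and compute and a tool call to move; the robot and the scene stay as the last step left them, time stands still between calls to the robot, and variables do not carry over. Pictures are saved under pics/ and viewed, at most 10 in all, crops included, and the job is handed in when it is done.

Besides the shell and the picture viewer there is one more tool, called after "Call:" in YAML: its name, and indented under it one key for each argument. arm_command: Moves the arm, as the interface text tells. Its arguments: {"type":"object","properties":{"gripper":{"type":"array"},"dp":{"type":"array"},"twist":{"type":"array"}},"required":["gripper","dp","twist"]}

```bash
mkdir -p pics
python3 - <<'E'
from plant import *
import cv2
for n in("top","side"):
    cv2.imwrite(f"pics/{n}0.png",capture(n)[:,:,::-1]); c=get_calibration(n); print(c)
print(get_obs())
E
```

```text
{'mtx': array([[396.13408744,   0.        , 280.95764984],
       [  0.        , 396.13408744, 210.34587507],
       [  0.        ,   0.        ,   1.        ]]), 'dist_coeffs': array([-0.09416064,  0.        ,  0.        ,  0.        ,  0.        ]), 'position': array([ 282.91802203,   -7.42251279, 1328.78157796]), 'attitude': array([-2.92783167,  0.00482891, -1.54105345])}
{'mtx': array([[401.9502238 ,   0.        , 277.90012401],
       [  0.        , 401.9502238 , 208.24590301],
       [  0.        ,   0.        ,   1.        ]]), 'dist_coeffs': array([0.00197757, 0.        , 0.        , 0.        , 0.        ]), 'position': array([ 179.91264155, -589.5903166 ,  851.58152592]), 'attitude': array([-2.44782829,  0.01286118, -0.57690998])}
{'time': 0.1, 'joint_positions': array([ 1.09597016e+00,  3.42647154e-01,  1.52488808e+00, -1.79511768e-05,
        1.27539725e+00, -1.46011681e-01]), 'dq': array([-1.21248994e-03, -2.74905565e-03, -4.11918984e-03,  7.57370460e-05,
       -8.70509900e-04,  3.07093268e-04]), 'tau': array([ 1.96139110e-03, -4.31996369e+01, -2.44693959e+01,  7.19117350e-02,
        5.26217488e-02, -1.18947896e-04]), 'tool_pos': array([169.3629296 , 496.56438888, 226.12917989]), 'tcp_rot': array([-3.14026459e+00, -1.77951548e-04,  2.81278329e+00]), 'contact_force': array([-0.16755433,  0.87781392,  0.68644473]), 'moment': array([-0.00787334, -0.01918583, -0.00303684]), 'finger_force': 0.0, 'grip_width': 92.15399372614979}
```

View pics/top0.png

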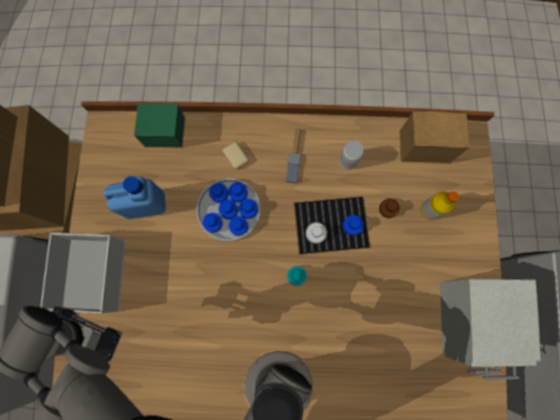

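View pics/side0.png

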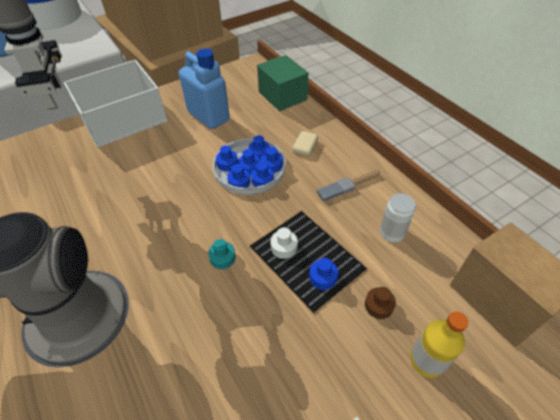

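The top view shows these candidates: blue cup on the mat at (353,225), white at (316,233), turquoise at (297,276), brown off the mat at (390,208). The spare is the blue one on the mat. The tin is at (229,210). I'll confirm this in an enlarged crop.

```bash
cat > h.py <<'E'
from plant import *
import cv2, numpy as np
from scipy.spatial.transform import Rotation as Ro
def ray(n,px,z):
    c=get_calibration(n); R=Ro.from_euler('xyz',c['attitude']).as_matrix()
    u=cv2.undistortPoints(np.array(px,float).reshape(-1,1,2),c['mtx'],c['dist_coeffs'])[:,0]
    d=np.c_[u,np.ones(len(u))]@R.T
    p=c['position']; return (p+d*((z-p[2])/d[:,2])[:,None])[:,:2]
def proj(n,P):
    c=get_calibration(n); R=Ro.from_euler('xyz',c['attitude']).as_matrix().T
    return cv2.projectPoints(np.array(P,float),cv2.Rodrigues(R)[0],-R@c['position'],c['mtx'],c['dist_coeffs'])[0][:,0]
E
python3 - <<'E'
from h import *
a=cv2.imread('pics/top0.png');b=cv2.imread('pics/side0.png')
A=cv2.resize(a[165:265,180:380],None,fx=4,fy=4,interpolation=cv2.INTER_CUBIC)
A2=np.hstack([cv2.resize(a[170:250,185:275],None,fx=4.4,fy=4.4,interpolation=cv2.INTER_CUBIC),cv2.resize(b[125:205,205:295],None,fx=4.4,fy=4.4,interpolation=cv2.INTER_CUBIC)])
A2=cv2.resize(A2,(533,237)) if 0 else A2
cv2.imwrite('pics/crop.png',A2)
m=cv2.resize(a[190:260,290:380],None,fx=4,fy=4,interpolation=cv2.INTER_CUBIC)
c=np.zeros((A2.shape[0]+240,792,3),np.uint8);c[:A2.shape[0]]=A2;mm=cv2.resize(m,(308,240));c[A2.shape[0]:,:308]=mm;cv2.imwrite('pics/crop.png',c[:600])
E
```

```text
(no output)
```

View pics/crop.png

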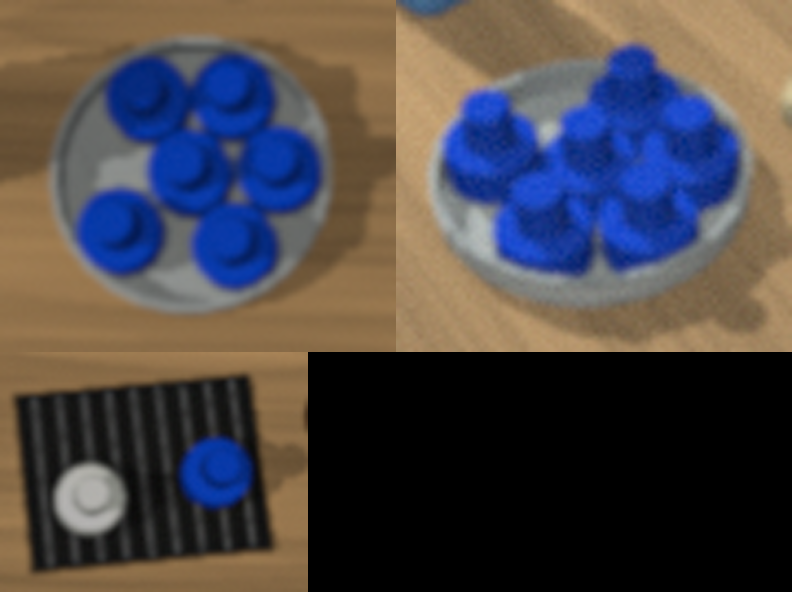

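The crop confirms the blue cup on the mat is the spare. In the tin, the cup at crop (120,231) is astray, with a small gap on each side of it. Next I'll measure positions.

```bash
cat > meas.py <<'E'
from h import *
def circles(img,x0,y0,w,h,n,thr=9):
    g=cv2.resize(img[y0:y0+h,x0:x0+w],None,fx=8,fy=8,interpolation=cv2.INTER_CUBIC).astype(int)
    blue=np.clip(g[:,:,0]-g[:,:,2],0,255).astype(np.uint8)
    c=cv2.HoughCircles(cv2.GaussianBlur(blue,(0,0),3),cv2.HOUGH_GRADIENT,1,110,param1=80,param2=thr,minRadius=72,maxRadius=90)
    c=c[0][:n]; return (c[:,:2]+.5)/8-.5+[x0,y0], c[:,2]/8
def tin(img,x0=185,y0=170,w=90,h=80):
    g=cv2.resize(img[y0:y0+h,x0:x0+w],None,fx=8,fy=8,interpolation=cv2.INTER_CUBIC).astype(int)
    m=(g[:,:,2]-g[:,:,0]<18).astype(np.uint8)
    m=cv2.morphologyEx(m,cv2.MORPH_OPEN,np.ones((25,25)))
    k=max(cv2.findContours(m,0,1)[0],key=cv2.contourArea); k=cv2.convexHull(k)
    e=cv2.fitEllipse(k); return (np.array(e[0])+.5)/8-.5+[x0,y0], np.array(e[1])/16
E
python3 - <<'E'
from meas import *
a=cv2.imread('pics/top0.png')
p,r=tin(a); t=ray('top',[p],24)[0]; print('tin',p,r,t)
c,r=circles(a,185,170,90,80,6); q=ray('top',c,32)
for i in range(len(c)):
    d=q[i]-t; print(c[i].round(1),r[i],q[i].round(1),np.hypot(*d).round(1),np.degrees(np.arctan2(d[1],d[0])).round(1))
c,r=circles(a,335,205,40,40,1); print('spare',c,r,ray('top',c,34))
b=cv2.imread('pics/side0.png')
# neck tops check: project into side
for P in q: print(proj('side',[[*P,66]]).round(1), proj('side',[[*P,34]]).round(1))
# white cup
g=cv2.resize(a[215:250,298:334],None,fx=8,fy=8);m=(g.min(2)>110).astype(np.uint8);k=max(cv2.findContours(m,0,1)[0],key=cv2.contourArea);x=cv2.minEnclosingCircle(k)
print('white',ray('top',[(np.array(x[0])+.5)/8-.5+[298,215]],34),x[1]/8)
print('soap etc',ray('top',[(235,155),(293,170),(352,150),(137,205)],20))
E
```

```text
tin [228.13283539 209.30488968] [31.08005714 31.8962841 ] [564.32333205 185.9021497 ]
[237.9 225.2] 9.325 [509.3 149. ] 66.3 -146.2
[211.8 221.8] 9.425 [518.5 237.2] 68.8 131.8
[247.1 207.9] 9.875 [569.3 121. ] 65.1 -85.6
spare [[353.   224.75]] [10.2125] [[ 521.54758037 -233.81144597]]
[[235.9 168.3]] [[236.9 176.4]]
[[223.8 149.3]] [[225.  157.4]]
[[259.6 165.8]] [[260.1 173.9]]
white [[ 492.47117198 -109.74940203]] 10.11228084564209
soap etc [[ 760.23227085  174.02449523]
 [ 710.71788052  -30.06401971]
 [ 790.67460418 -235.63686854]
 [ 571.31774338  503.07815107]]
```

```bash
cat >> meas.py <<'E'
def cups(img,x0=185,y0=170,w=90,h=80,n=7):
    "disc template correlation on the blue mask, peaks"
    g=cv2.resize(img[y0:y0+h,x0:x0+w],None,fx=8,fy=8,interpolation=cv2.INTER_CUBIC).astype(float)
    m=np.clip((g[:,:,0]-g[:,:,2]-30)/60,0,1).astype(np.float32)
    R=81; yy,xx=np.mgrid[-95:96,-95:96]; d=np.hypot(xx,yy)
    k=np.where(d<R,1.,np.where(d<93,-1.,0)).astype(np.float32); k[d<60]=.3; k/=k[k>0].sum()
    s=cv2.GaussianBlur(cv2.filter2D(m,-1,k,borderType=cv2.BORDER_CONSTANT),(0,0),3); out=[]
    for _ in range(n):
        _,v,_,l=cv2.minMaxLoc(s)
        if v<.45: break
        out.append([l[0],l[1],v]); cv2.circle(s,l,110,-1,-1)
    o=np.array(out); return (o[:,:2]+.5)/8-.5+[x0,y0],o[:,2]
def report(img,t):
    c,v=cups(img); q=ray('top',c,32)
    for i in range(len(c)):
        d=q[i]-t; print(c[i].round(1),v[i].round(2),q[i].round(1),np.hypot(*d).round(1),np.degrees(np.arctan2(d[1],d[0])).round(1))
    return q
E
python3 - <<'E'
from meas import *
a=cv2.imread('pics/top0.png')
q=report(a,np.array([564.3,185.9])); c,v=cups(a,335,205,40,40,1); print(ray('top',c,34),v)
b=cv2.imread('pics/side0.png'); 
for n,i in(('top',a),('side',b)):
    i=cv2.resize(i,None,fx=4,fy=4,interpolation=cv2.INTER_CUBIC)
    for z,r in((34,33),(66,17)):
        for P in q:
            th=np.linspace(0,6.3,40); pts=proj(n,np.c_[P[0]+r*np.cos(th),P[1]+r*np.sin(th),0*th+z])
            cv2.polylines(i,[((pts+.5)*4-.5).astype(int)],True,(0,255,255) if z==34 else (0,255,0))
    pts=proj(n,np.c_[564.3+108.5*np.cos(th),185.9+108.5*np.sin(th),0*th+24]);cv2.polylines(i,[((pts+.5)*4-.5).astype(int)],True,(0,0,255))
    x,y=(185,170) if n=='top' else (205,125); globals()['c'+n]=i[y*4:y*4+340,x*4:x*4+380]
cv2.imwrite('pics/ov.png',np.hstack([ctop,cside]))
E
```

```text
[211.7 222.1] 0.83 [517.4 237.4] 69.6 132.3
[237.7 225.2] 0.77 [509.4 149.7] 65.7 -146.6
[247.8 207.9] 0.73 [569.2 118.7] 67.4 -85.8
[218.6 192.3] 0.7 [620.7 220.8] 66.3 31.8
[237.3 191.8] 0.7 [624.1 157.1] 66.4 -25.7
[227.6 208.4] 0.66 [565.5 186.8] 1.5 36.8
[[ 521.72999237 -232.76838881]] [0.81898606]
```

View pics/ov.png

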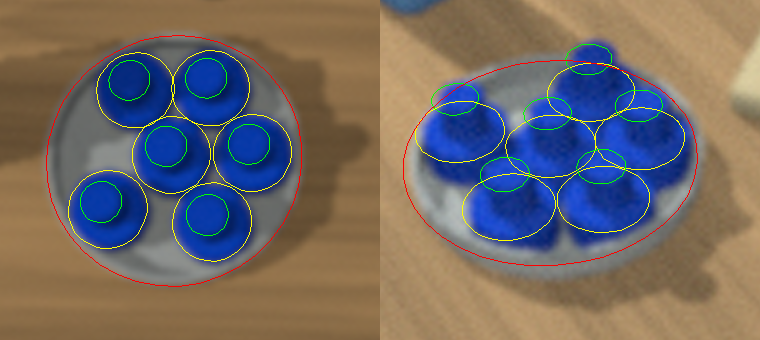

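```bash
cat >> h.py <<'E'
def units(d,yaw_deg):
    y=np.radians(yaw_deg); x=np.array([np.cos(y),np.sin(y)]); yy=np.array([np.sin(y),-np.cos(y)])
    return round(float(np.dot(d,x))/25,3),round(float(np.dot(d,yy))/25,3)
E
python3 - <<'E'
from h import *
print(units((347.9,-259.5),161.2))
# implied world shift if side seen 1.5px right, 1.5 px down at the cups
p0=proj('side',[[565,187,50]])[0]; q=ray('side',[p0,p0+1.5],50); print(q[1]-q[0])
# spare: side mask centroid vs top estimate
b=cv2.imread('pics/side0.png').astype(int)
m=(((b[:,:,0]-b[:,:,2])>60)).astype(np.uint8); n,l,s,c=cv2.connectedComponentsWithStats(m)
for i in range(1,n):
    if s[i,4]>100: print(s[i],c[i])
P=proj('side',[[521.7,-232.8,z] for z in (6,36,68)]); print(P)
th=np.linspace(0,6.28,30);im=np.zeros((420,560),np.uint8)
for (z1,z2,r) in((6,36,33),(36,68,17)):
    pts=np.vstack([proj('side',np.c_[521.7+r*np.cos(th),-232.8+r*np.sin(th),0*th+z]) for z in(z1,z2)])
    cv2.fillConvexPoly(im,cv2.convexHull(pts.round().astype(np.int32)),1)
ys,xs=np.nonzero(im);print(xs.mean(),ys.mean(),xs.size)
E
```

```text
(-16.519, -5.342)
[ 0.42776864 -7.89014991]
[ 179   49   44   78 2125] [201.09882353  85.45176471]
[ 216  136   67   51 2207] [249.94472134 163.20117807]
[209 240  25  28 507] [221.12228797 253.71203156]
[309 257  30  33 747] [323.07228916 273.48995984]
[[320.93539739 278.0561616 ]
 [321.82918253 271.54146501]
 [322.83242038 264.22946346]]
321.60641025641024 274.5474358974359 780
```

Call:
arm_command:
  gripper: [70,70,70,70,70]
  dp:
    - [-0.83,-0.27,0]
    - [-0.83,-0.27,0]
    - [-0.83,-0.27,0]
    - [-0.83,-0.27,0]
    - [-0.83,-0.27,0]
  twist: [0,0,0,0,0]

```text
time: 0.72
tool_pos: [257.2, 430.8, 226.4]
tcp_rot: [-3.141, -0.0, 2.813]
contact_force: [0.2, 0.6, -0.5]
grip_width: 70.0
finger_force: 0.0
```

Call:
arm_command:
  gripper: [70,70,70,70,70]
  dp:
    - [-0.83,-0.27,0.3]
    - [-0.83,-0.27,0.3]
    - [-0.83,-0.27,0.3]
    - [-0.83,-0.27,0.3]
    - [-0.83,-0.27,0.3]
  twist: [0,0,0,0,0]

```text
time: 1.35
tool_pos: [344.4, 365.4, 188.6]
tcp_rot: [-3.141, -0.0, 2.813]
contact_force: [-0.3, -0.1, -0.4]
grip_width: 70.2
finger_force: 0.0
```

Call:
arm_command:
  gripper: [70,70,70,70,70]
  dp:
    - [-0.83,-0.27,0.3]
    - [-0.83,-0.27,0.3]
    - [-0.83,-0.27,0.3]
    - [-0.83,-0.27,0.3]
    - [-0.83,-0.27,0.3]
  twist: [0,0,0,0,0]

```text
time: 1.98
tool_pos: [431.7, 300.0, 151.1]
tcp_rot: [-3.141, -0.001, 2.813]
contact_force: [-0.5, 0.7, -0.5]
grip_width: 70.0
finger_force: 0.0
```

Call:
arm_command:
  gripper: [70,70,70,70,70]
  dp:
    - [-0.83,-0.27,0.3]
    - [-0.83,-0.27,0.3]
    - [-0.83,-0.27,0.3]
    - [-0.83,-0.27,0.3]
    - [-0.83,-0.27,0.3]
  twist: [0,0,0,0,0]

```text
time: 2.6
tool_pos: [519.9, 234.2, 113.7]
tcp_rot: [3.141, 0.0, 2.813]
contact_force: [-0.8, -1.2, -0.3]
grip_width: 70.1
finger_force: 0.0
```

Call:
arm_command:
  gripper: [70,70,70,70,70]
  dp:
    - [0,0,0]
    - [0,0,0]
    - [0,0,0]
    - [0,0,0]
    - [0,0,0]
  twist: [1,1,1,1,1]

```text
time: 3.22
tool_pos: [519.3, 234.7, 114.0]
tcp_rot: [3.141, -0.0, 2.373]
contact_force: [0.9, -0.4, 0.8]
grip_width: 70.1
finger_force: 0.0
```

Run:
```python
from h import *
o=get_obs(); print(o['time'],o['tool_pos'],np.degrees(o['tcp_rot']),o['grip_width'])
a=capture('top')[:,:,::-1];b=capture('side')[:,:,::-1]
cv2.imwrite('pics/g.png',np.hstack([cv2.resize(a[160:260,180:280],(400,400)),cv2.resize(b[80:220,170:310],(400,400))]))
t=o['tool_pos'];print(proj('top',[t]),proj('side',[t]))
```

```text
3.225 [519.34352623 234.68232743 113.97204212] [ 1.79993890e+02 -7.91803212e-04  1.35988805e+02] 70.08381724612114
[[208.00141992 216.70380316]] [[222.49173439 136.83251238]]
```

View pics/g.png

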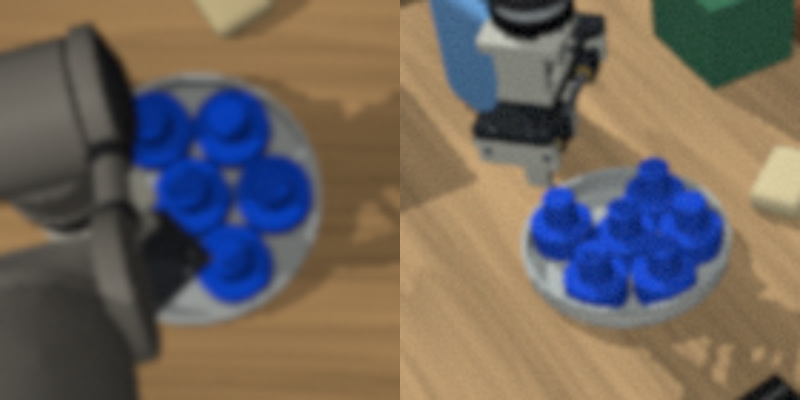

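Run:
```python
from h import *
t=np.array([519.3,234.7,114]);y=np.array([np.cos(.803),np.sin(.803),0]);x=np.array([-y[1],y[0],0])
for s in(-54,-35,35,54):
  for w in (-9.5,9.5): print(s,w,((proj('side',[t+s*y+w*x])[0]-[170,80])*2.857).round()+[400,0])
```

```text
-54 -9.5 [544. 200.]
-54 9.5 [525. 198.]
-35 -9.5 [549. 187.]
-35 9.5 [530. 185.]
35 -9.5 [569. 141.]
35 9.5 [550. 139.]
54 -9.5 [574. 129.]
54 9.5 [556. 127.]
```

Run:
```python
import cv2
b=cv2.imread('pics/g.png')[:,400:]
cv2.imwrite('pics/g2.png',cv2.resize(b[60:280,40:260],(800,600)[::-1] if 0 else (600,600),interpolation=cv2.INTER_CUBIC))
```

```text
(no output)
```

View pics/g2.png

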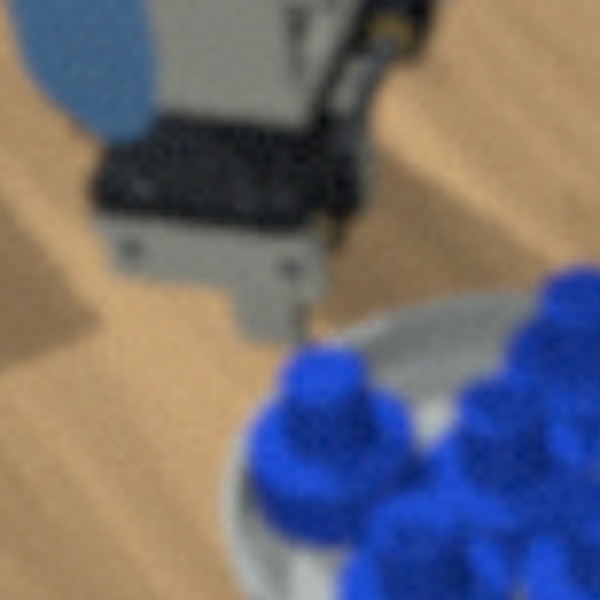

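Call:
arm_command:
  gripper: [70,70,70,70,70]
  dp:
    - [0.13,0,0.6]
    - [0,0,0.6]
    - [0,0,0.6]
    - [0,0,0.6]
    - [0,0,0.55]
  twist: [0,0,0,0,0]

```text
time: 3.95
tool_pos: [516.2, 237.3, 39.2]
tcp_rot: [-3.141, -0.0, 2.377]
contact_force: [0.4, -1.0, 0.6]
grip_width: 70.0
finger_force: 0.0
```

Call:
arm_command:
  gripper: [60,54,48,44,42]
  dp:
    - [0,0,0]
    - [0,0,0]
    - [0,0,0]
    - [0,0,0]
    - [0,0,0]
  twist: [0,0,0,0,0]

```text
time: 4.58
tool_pos: [516.5, 237.5, 40.8]
tcp_rot: [3.141, 0.0, 2.376]
contact_force: [-0.1, 0.3, 0.6]
grip_width: 42.8
finger_force: 0.0
```

Call:
arm_command:
  gripper: [40,38,36,34,30]
  dp:
    - [0,0,0]
    - [0,0,0]
    - [0,0,0]
    - [0,0,0]
    - [0,0,0]
  twist: [0,0,0,0,0]

```text
time: 5.2
tool_pos: [516.4, 237.4, 40.5]
tcp_rot: [3.141, 0.0, 2.376]
contact_force: [0.1, 0.9, 1.2]
grip_width: 33.2
finger_force: 30.0
```

Run:
```python
from h import *
o=get_obs(); t=o['tool_pos'];print(o['time'],t,o['contact_force'],o['finger_force'],o['grip_width'])
y=np.degrees(o['tcp_rot'][2])
T=np.array([564.3,185.9]);d=t[:2]-T;print(np.hypot(*d),np.degrees(np.arctan2(d[1],d[0])))
for a in(145,153,155):
    for r in (69,): 
        p=T+r*np.array([np.cos(np.radians(a)),np.sin(np.radians(a))]);print(a,p,units(p-t[:2],y))
```

```text
5.2 [516.41919062 237.40910034  40.51233797] [0.07160419 0.89863817 1.24151415] 30.00011444091797 33.24009104694396
70.32609277310289 132.90931005243885
145 [507.77850894 225.47677411] (-0.081, -0.584)
153 [502.82054983 217.22534448] (-0.167, -0.959)
155 [501.76476269 215.06066006] (-0.196, -1.051)
```

Call:
arm_command:
  gripper: [30,30,30,30,30]
  dp:
    - [-0.02,-0.2,0]
    - [-0.03,-0.2,0]
    - [-0.03,-0.2,0]
    - [-0.04,-0.2,0]
    - [-0.04,-0.2,0]
  twist: [0,0,0,0,0]

```text
time: 5.82
tool_pos: [501.7, 216.3, 40.5]
tcp_rot: [3.141, -0.0, 2.376]
contact_force: [0.8, 0.7, -0.7]
grip_width: 33.3
finger_force: 30.0
```

Call:
arm_command:
  gripper: [30,30,38,44,48]
  dp:
    - [-0.04,-0.05,0]
    - [0,0,0]
    - [0,0,0]
    - [0,0,0]
    - [0,0,0]
  twist: [0,0,0,0,0]

```text
time: 6.45
tool_pos: [501.7, 215.1, 40.4]
tcp_rot: [-3.142, -0.0, 2.377]
contact_force: [-0.1, 0.0, -0.7]
grip_width: 47.1
finger_force: 0.0
```

Call:
arm_command:
  gripper: [48,48,48,48,48]
  dp:
    - [0,0,-0.6]
    - [0,0,-0.6]
    - [0,0,-0.6]
    - [0,0,-1]
    - [0,0,-1]
  twist: [0,0,0,0,0]

```text
time: 7.08
tool_pos: [501.8, 215.0, 137.3]
tcp_rot: [3.141, 0.0, 2.376]
contact_force: [0.2, 0.4, 0.5]
grip_width: 47.9
finger_force: 0.0
```

Run:
```python
from h import *
o=get_obs(); t=o['tool_pos'];print(o['time'],t,np.degrees(o['tcp_rot']),o['joint_positions'])
print(units(np.array([521.7,-232.8])-t[:2],np.degrees(o['tcp_rot'][2])))
```

```text
7.075 [501.8347164  214.98926958 137.29009822] [1.79952254e+02 2.58819215e-02 1.36162980e+02] [ 2.64326520e-01  4.65725729e-01  1.59551342e+00  4.79628804e-05
  1.07940657e+00 -5.41392268e-01]
(-12.979, -12.369)
```

Call:
arm_command:
  gripper: [60,60,60,60,60]
  dp:
    - [-0.86,-0.82,0]
    - [-0.86,-0.82,0]
    - [-0.86,-0.82,0]
    - [-0.86,-0.82,0]
    - [-0.86,-0.82,0]
  twist: [0,0,0,0,0]

```text
time: 7.7
tool_pos: [508.5, 65.7, 136.6]
tcp_rot: [3.141, 0.001, 2.377]
contact_force: [0.8, -0.6, -0.3]
grip_width: 60.0
finger_force: 0.0
```

Call:
arm_command:
  gripper: [60,60,60,60,60]
  dp:
    - [-0.86,-0.82,0]
    - [-0.86,-0.82,0]
    - [-0.86,-0.82,0]
    - [-0.86,-0.82,0]
    - [-0.86,-0.82,0]
  twist: [0,0,0,0,0]

```text
time: 8.32
tool_pos: [515.0, -82.8, 136.6]
tcp_rot: [3.141, 0.001, 2.376]
contact_force: [0.0, 0.2, 0.4]
grip_width: 60.1
finger_force: 0.0
```

Call:
arm_command:
  gripper: [60,60,60,60,60]
  dp:
    - [-0.86,-0.82,0]
    - [-0.86,-0.82,0]
    - [-0.86,-0.82,0]
    - [-0.86,-0.82,0]
    - [-0.86,-0.82,0]
  twist: [0,0,0,0,0]

```text
time: 8.95
tool_pos: [521.5, -231.3, 136.6]
tcp_rot: [3.141, 0.001, 2.376]
contact_force: [0.2, -0.4, 0.2]
grip_width: 60.1
finger_force: 0.0
```

Call:
arm_command:
  gripper: [70,70,70,70,70]
  dp:
    - [0,0,0]
    - [0,0,0]
    - [0,0,0]
    - [0,0,0]
    - [0,0,0]
  twist: [-1,-1,-1,-1,-1]

```text
time: 9.57
tool_pos: [521.5, -230.2, 136.6]
tcp_rot: [-3.141, 0.001, 2.816]
contact_force: [0.3, 0.1, 0.7]
grip_width: 69.9
finger_force: 0.0
```

Call:
arm_command:
  gripper: [70,70,70,70,70]
  dp:
    - [0,0,0]
    - [0,0,0]
    - [0,0,0]
    - [0,0,0]
    - [0,0,0]
  twist: [-1,-1,-1,-0.78,0]

```text
time: 10.2
tool_pos: [521.5, -230.3, 136.4]
tcp_rot: [-3.141, 0.001, -3.141]
contact_force: [0.4, -0.6, 0.9]
grip_width: 69.9
finger_force: 0.0
```

Run:
```python
from meas import *
o=get_obs(); t=o['tool_pos'];print(o['time'],t,np.degrees(o['tcp_rot']))
print(units(np.array([521.7,-232.8])-t[:2],np.degrees(o['tcp_rot'][2])))
a=capture('top')[:,:,::-1].copy();b=capture('side')[:,:,::-1].copy();cv2.imwrite('pics/top1.png',a);cv2.imwrite('pics/side1.png',b)
T=np.array([564.3,185.9]);q=report(a,T)
i=cv2.resize(a,None,fx=4,fy=4,interpolation=cv2.INTER_CUBIC);th=np.linspace(0,6.3,60)
for P in q:
    pts=proj('top',np.c_[P[0]+33*np.cos(th),P[1]+33*np.sin(th),0*th+34]);cv2.polylines(i,[((pts+.5)*4-.5).astype(int)],True,(0,255,255))
cv2.imwrite('pics/ov1.png',np.hstack([cv2.resize(i[680:1020,740:1120],None,fx=1.17,fy=1.17),cv2.resize(b[200:320,250:360],(340,398))]))
```

```text
10.2 [ 521.54049104 -230.26328097  136.40294539] [-1.79973136e+02  5.45780021e-02 -1.79974341e+02]
(-0.006, -0.101)
[218.7 227.1] 0.78 [501.2 212.8] 68.6 156.9
[247.8 207.9] 0.73 [569.2 118.7] 67.4 -85.8
[238.2 225.3] 0.72 [509.1 148. ] 67.0 -145.5
[218.6 192.3] 0.71 [620.7 220.8] 66.3 31.8
[237.4 191.8] 0.7 [624.2 156.6] 66.6 -26.1
[227.6 208.6] 0.66 [565.1 186.8] 1.2 48.2
```

View pics/ov1.png

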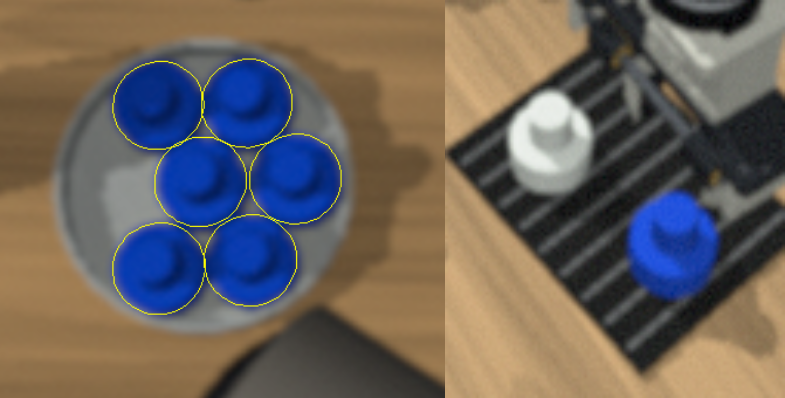

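Call:
arm_command:
  gripper: [70,70,70,70,70]
  dp:
    - [0,-0.1,0.8]
    - [0,0,0.8]
    - [0,0,0.8]
    - [0,0,0.8]
    - [0,0,0.56]
  twist: [0,0,0,0,0]

```text
time: 10.92
tool_pos: [521.2, -232.6, 40.8]
tcp_rot: [3.141, -0.0, -3.141]
contact_force: [0.5, -0.3, 0.5]
grip_width: 70.4
finger_force: 0.0
```

Call:
arm_command:
  gripper: [60,54,48,44,42]
  dp:
    - [0,0,0]
    - [0,0,0]
    - [0,0,0]
    - [0,0,0]
    - [0,0,0]
  twist: [0,0,0,0,0]

```text
time: 11.55
tool_pos: [521.5, -232.7, 41.7]
tcp_rot: [-3.141, 0.0, -3.141]
contact_force: [-0.6, -0.1, -0.1]
grip_width: 42.5
finger_force: 0.0
```

Call:
arm_command:
  gripper: [40,38,36,34,30]
  dp:
    - [0,0,0]
    - [0,0,0]
    - [0,0,0]
    - [0,0,0]
    - [0,0,0]
  twist: [0,0,0,0,0]

```text
time: 12.18
tool_pos: [521.4, -232.7, 41.4]
tcp_rot: [3.142, 0.0, -3.141]
contact_force: [0.3, 0.0, -0.4]
grip_width: 33.4
finger_force: 30.0
```

Run:
```python
from meas import *
o=get_obs(); t=o['tool_pos'];print(t,o['finger_force'],o['contact_force'])
a=cv2.imread('pics/top1.png')
# tin rim: radial edge search along rays in the image, wood->grey, lit sides; fit circle in world at z=25
g=cv2.GaussianBlur(cv2.resize(a,None,fx=8,fy=8,interpolation=cv2.INTER_CUBIC),(0,0),4).astype(float)
s=g[:,:,2]-g[:,:,0]
P=[];A=[]
for d in range(0,360,5):
    th=np.radians(d); r=np.arange(99,118,.5)
    px=proj('top',np.c_[564+r*np.cos(th),186+r*np.sin(th),0*r+24]); ij=((px+.5)*8-.5).round().astype(int)
    v=s[ij[:,1],ij[:,0]]; k=np.argmax(np.diff(v)); P.append([564+r[k]*np.cos(th),186+r[k]*np.sin(th)]);A.append(np.diff(v)[k])
P=np.array(P)
from scipy.optimize import least_squares
f=least_squares(lambda x:np.hypot(*(P-x[:2]).T)-x[2],[564,186,108],loss='soft_l1',f_scale=.7);print(f.x,np.median(abs(f.fun)))
```

```text
[ 521.41913418 -232.70868366   41.44008678] 29.999954402446747 [ 0.31697132  0.03778728 -0.36020372]
[564.77123011 187.75555284 107.05405681] 2.5100356005174476
```

Call:
arm_command:
  gripper: [30,30,30,30,30]
  dp:
    - [0,0,-0.5]
    - [0,0,-0.8]
    - [0,0,-0.8]
    - [0,0,-0.8]
    - [0,0,-0.5]
  twist: [0,0,0,0,0]

```text
time: 12.8
tool_pos: [521.8, -232.9, 128.2]
tcp_rot: [-3.141, 0.002, -3.141]
contact_force: [-0.3, -0.3, -0.3]
grip_width: 33.2
finger_force: 30.0
```

Call:
arm_command:
  gripper: [30,30,30,30,30]
  dp:
    - [-0.07,0.97,0]
    - [-0.08,0.98,0]
    - [-0.07,0.97,0]
    - [-0.08,0.98,0]
    - [-0.07,0.97,0]
  twist: [0,0,0,0,0]

```text
time: 13.42
tool_pos: [530.4, -110.1, 126.7]
tcp_rot: [3.141, -0.0, -3.141]
contact_force: [0.0, -0.0, 0.1]
grip_width: 33.8
finger_force: 30.0
```

Call:
arm_command:
  gripper: [30,30,30,30,30]
  dp:
    - [-0.07,0.97,0]
    - [-0.08,0.98,0]
    - [-0.07,0.97,0]
    - [-0.08,0.98,0]
    - [-0.07,0.97,0]
  twist: [0,0,0,0,0]

```text
time: 14.05
tool_pos: [539.6, 11.7, 126.7]
tcp_rot: [3.141, -0.0, -3.14]
contact_force: [-0.0, -0.2, -0.6]
grip_width: 33.2
finger_force: 30.0
```

Call:
arm_command:
  gripper: [30,30,30,30,30]
  dp:
    - [-0.07,0.97,0]
    - [-0.08,0.98,0]
    - [-0.07,0.97,0]
    - [-0.08,0.98,0]
    - [-0.07,0.97,0]
  twist: [0,0,0,0,0]

```text
time: 14.68
tool_pos: [548.7, 133.4, 126.7]
tcp_rot: [3.142, -0.0, -3.141]
contact_force: [0.0, -0.2, -0.6]
grip_width: 32.9
finger_force: 30.0
```

Call:
arm_command:
  gripper: [30,30,30,30,30]
  dp:
    - [-0.07,0.97,0]
    - [-0.08,0.98,0]
    - [-0.07,0.97,0]
    - [-0.08,0.98,0]
    - [-0.07,0.97,0]
  twist: [0,0,0,0,0]

```text
time: 15.3
tool_pos: [557.8, 255.1, 126.6]
tcp_rot: [-3.142, -0.0, -3.141]
contact_force: [0.0, -0.1, -1.1]
grip_width: 33.4
finger_force: 30.0
```

Call:
arm_command:
  gripper: [30,30,30,30,30]
  dp:
    - [0,0,0.5]
    - [0,0,0.5]
    - [0,0,0.4]
    - [0,0,0.4]
    - [0,0,0.2]
  twist: [0,0,0,0,0]

```text
time: 15.92
tool_pos: [557.7, 253.8, 75.6]
tcp_rot: [-3.141, -0.001, -3.141]
contact_force: [-0.6, 1.0, -0.2]
grip_width: 33.5
finger_force: 30.0
```

Run:
```python
from meas import *
o=get_obs(); t=o['tool_pos'];print(o['time'],t,o['finger_force'],o['contact_force'])
a=capture('top')[:,:,::-1].copy();b=capture('side')[:,:,::-1].copy();cv2.imwrite('pics/top2.png',a);cv2.imwrite('pics/side2.png',b)
cv2.imwrite('pics/ov2.png',np.hstack([cv2.resize(a[170:250,185:275],(400,356)),cv2.resize(b[125:205,205:295],(400,356))]))
```

```text
15.925 [557.69908901 253.82772398  75.61591146] 29.999853372573853 [-0.57184411  0.95056409 -0.15571491]
```

View pics/ov2.png

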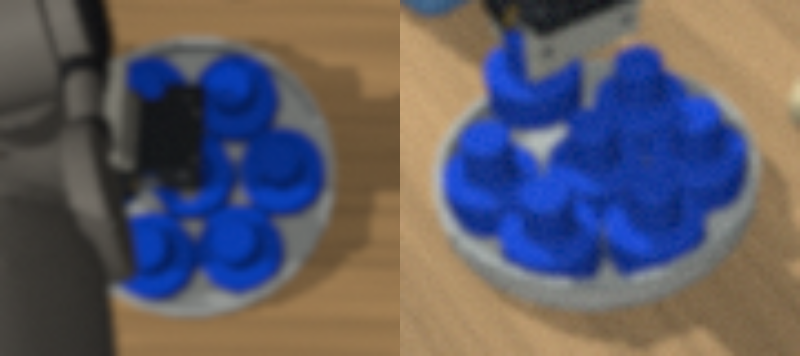

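Call:
arm_command:
  gripper: [30,30,30,30,30]
  dp:
    - [-0.05,0.03,0]
    - [0,0,0.1]
    - [0,0,0.1]
    - [0,0,0.1]
    - [0,0,0.05]
  twist: [0,0,0,0,0]

```text
time: 16.65
tool_pos: [559.0, 255.1, 67.5]
tcp_rot: [3.142, -0.0, -3.141]
contact_force: [-0.4, -0.3, -0.4]
grip_width: 33.3
finger_force: 30.0
```

Call:
arm_command:
  gripper: [30,30,30,30,30]
  dp:
    - [0,0,0.08]
    - [0,0,0.08]
    - [0,0,0.08]
    - [0,0,0.08]
    - [0,0,0.04]
  twist: [0,0,0,0,0]

```text
time: 17.27
tool_pos: [559.1, 255.1, 58.5]
tcp_rot: [-3.142, -0.0, -3.141]
contact_force: [0.0, 0.3, -0.8]
grip_width: 33.5
finger_force: 30.0
```

Call:
arm_command:
  gripper: [30,30,30,30,30]
  dp:
    - [0,0,0.12]
    - [0,0,0.12]
    - [0,0,0.12]
    - [0,0,0.12]
    - [0,0,0.08]
  twist: [0,0,0,0,0]

```text
time: 17.9
tool_pos: [559.1, 255.1, 44.5]
tcp_rot: [3.142, -0.0, -3.141]
contact_force: [0.1, -0.6, -1.0]
grip_width: 33.5
finger_force: 30.0
```

Call:
arm_command:
  gripper: [30,30,30,30,30]
  dp:
    - [0,0,0.06]
    - [0,0,0.05]
    - [0,0,0.04]
    - [0,0,0.02]
    - [0,0,0]
  twist: [0,0,0,0,0]

```text
time: 18.52
tool_pos: [559.1, 255.1, 40.5]
tcp_rot: [3.142, 0.0, -3.141]
contact_force: [-0.1, -0.4, -1.7]
grip_width: 33.4
finger_force: 30.0
```

One more millimetre to the floor, then release and lift.

Call:
arm_command:
  gripper: [30,30,30,30,30]
  dp:
    - [0,0,0.02]
    - [0,0,0.02]
    - [0,0,0.01]
    - [0,0,0]
    - [0,0,0]
  twist: [0,0,0,0,0]

```text
time: 19.15
tool_pos: [559.2, 255.1, 39.4]
tcp_rot: [3.141, 0.0, -3.141]
contact_force: [-0.6, -1.4, 2.4]
grip_width: 33.4
finger_force: 30.0
```

Call:
arm_command:
  gripper: [36,40,44,48,48]
  dp:
    - [0,0,0]
    - [0,0,0]
    - [0,0,0]
    - [0,0,0]
    - [0,0,0]
  twist: [0,0,0,0,0]

```text
time: 19.77
tool_pos: [559.1, 255.1, 39.2]
tcp_rot: [3.142, -0.0, -3.141]
contact_force: [0.2, -0.7, -0.1]
grip_width: 47.5
finger_force: 0.0
```

Call:
arm_command:
  gripper: [48,48,48,48,48]
  dp:
    - [0,0,-0.4]
    - [0,0,-0.6]
    - [0,0,-0.8]
    - [0,0,-1]
    - [0,0,-1]
  twist: [0,0,0,0,0]

```text
time: 20.4
tool_pos: [559.4, 255.2, 136.4]
tcp_rot: [3.141, 0.001, -3.141]
contact_force: [0.0, -0.1, -0.9]
grip_width: 47.9
finger_force: 0.0
```

Call:
arm_command:
  gripper: [48,48,48,48,48]
  dp:
    - [0,-1,-0.5]
    - [0,-1,-0.5]
    - [0,-1,0]
    - [0,-1,0]
    - [0,-1,0]
  twist: [0,0,0,0,0]

```text
time: 21.02
tool_pos: [559.5, 129.3, 160.7]
tcp_rot: [3.141, 0.002, -3.14]
contact_force: [-0.5, 0.9, 0.4]
grip_width: 47.6
finger_force: 0.0
```

Call:
arm_command:
  gripper: [48,48,48,48,48]
  dp:
    - [0,-1,0]
    - [0,-1,0]
    - [0,-1,0]
    - [0,-1,0]
    - [0,-1,0]
  twist: [0,0,0,0,0]

```text
time: 21.65
tool_pos: [559.6, 4.3, 160.6]
tcp_rot: [-3.141, 0.002, -3.14]
contact_force: [0.4, 0.7, 0.2]
grip_width: 47.9
finger_force: 0.0
```

Call:
arm_command:
  gripper: [48,48,48,48,48]
  dp:
    - [0,-1,0]
    - [0,-1,0]
    - [0,-1,0]
    - [0,-1,0]
    - [0,-1,0]
  twist: [0,0,0,0,0]

```text
time: 22.28
tool_pos: [559.7, -120.8, 160.6]
tcp_rot: [-3.141, 0.002, -3.141]
contact_force: [0.2, -0.1, 0.1]
grip_width: 47.7
finger_force: 0.0
```

Run:
```python
from meas import *
o=get_obs();print(o['time'],o['tool_pos'],o['dq'].max())
a=capture('top')[:,:,::-1].copy();b=capture('side')[:,:,::-1].copy();cv2.imwrite('pics/top3.png',a);cv2.imwrite('pics/side3.png',b)
report(a,np.array([564.3,186]))
cv2.imwrite('pics/fin.png',np.hstack([cv2.resize(a[170:250,185:275],(400,356)),cv2.resize(b[125:205,205:295],(400,356))]))
```

```text
22.275 [ 559.73791338 -120.80504995  160.62607543] 0.06738880024635482
[218.7 226.9] 0.75 [501.6 212.8] 68.2 156.8
[207.8 209.8] 0.74 [558.9 253.3] 67.5 94.6
[247.8 207.9] 0.73 [569.2 118.7] 67.5 -85.8
[238.2 225.3] 0.72 [509.1 148. ] 67.0 -145.5
[237.4 191.8] 0.7 [624.2 156.6] 66.7 -26.1
[218.6 192.3] 0.69 [620.7 220.8] 66.2 31.7
[227.4 208.7] 0.62 [564.7 187.2] 1.2 73.4
```

View pics/fin.png

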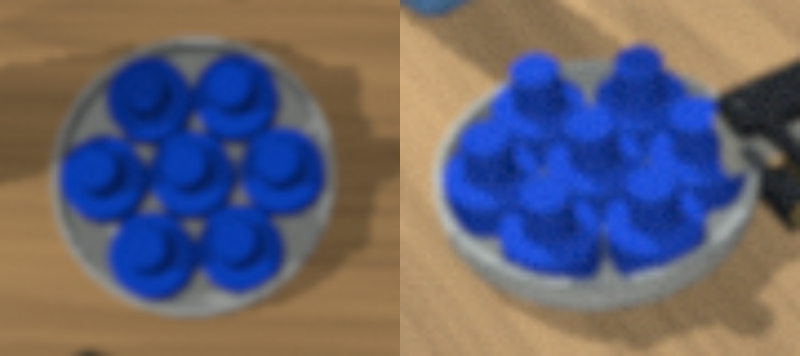

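All seven cups stand flat in the tin, one in the middle and six around it, and the arm is clear. I'm handing in the job.

```bash
python3 -c "
from plant import *
print(close_job())"
```

```text
the job is handed in; nothing more can be done
None
```

I slid the astray cup along inside the tin, set the spare into the gap, and handed the job in at about 22 s; the last pictures show all seven blue cups flat and upright in the tin, and I never touched the white cup or the other things on the worktop.

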